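# Load the press shuttle and hold it on its first detent

## Robot

A 6-joint arm with a two-finger parallel gripper is mounted at the origin on the work surface; the furniture and walls round the work are solid. World frame = base frame: x ahead of the robot, y to its left, z up, the work surface at z = 0. Lengths are in m, angles in degrees, forces in N, time in s.
With the tool pointing down it reaches from about 0.25 to 0.725 m from the base axis. Payload 9.7 kg.
Tool frame: the origin (TCP) lies at the very end of the fingers, on their centre line; the grasp point (between the pads) lies grasp_offset behind it (grasp_offset is the distance from the TCP to the grasp point, in m); z points along the fingers, y is the line along which they close (so a half turn about z gives the same grasp; the last joint's range is limited). The gripper opens to 85 mm and grips with 20 to 120 N. Pads are 22 mm wide; open, the fingers measure 114 mm over their backs; the gripper's body (76 mm by 85 mm) begins 54 mm behind the grasp point. The pads swing forward as they close: fully open they stand 13 mm farther back than shut.
Start: joints at [76.261, 4.979, 10.078, 95.1, 0, 90], TCP at [0.131, 0.534, 0.231] pointing down, gripper open.
Joint ranges: [-179.16, 179.16], [-48.56, 103.87], [-65.8, 70.77], [-126.05, 130.52], [-82.76, 87.17], [-180, 180]. Speed limits (degrees/s): [127.2, 127.2, 147.25, 180, 180, 180].

## Interface

Orientations are given as [roll, pitch, yaw] about the fixed x, y, z axes, in that order (R = Rz(yaw) Ry(pitch) Rx(roll)).
In Python, from workcell import get_obs, camera, calibration, job_done, recognise, cut_out, mark_of, grasp_offset gives the robot as it stands.
- The arm moves only by the tool servo_tool, never from a script. Its argument "moves" is a list of rows, each a list of 3 entries, a list of its own where there are three numbers: the turn, a rotation vector about the tool's x, y, z in degrees, then the shift along the tool's x, y, z in m, then the opening in per cent of the stroke, from 0 (shut) to 100 (fully open). In form: [[[ax, ay, az], [x, y, z], claw], ...]. A call has 1 to 12 rows; each row shifts and turns the commanded pose from where the row before left it, along the tool's axes as they then stand; what a row does not reach is not made up. A row lasts 1/10 s, in which the tool goes at most 50 mm and 8.59 degrees, less where a joint would pass 70% of its speed; a pose out of reach is approached as far as the arm can. A call is refused whole if a number of a shift passes 0.05 or a number of a turn 8.59, either way. A call with a gripper value outside its range is refused whole. The fingers move at their own pace and stop on an object; "force" is the grip in N (left out, the last holds). Time passes only in rows, so rows that do not move let the fingers close. It gives the time, the measured TCP pose, the force, the opening and the grip force at its end, in the units of the state.
- get_obs(): the state, without advancing time (a new reading comes with each control period).
- camera(name): name is "side" or "top" or "wrist"; returns (picture, depth): 480x640x3 uint8, red, green, blue; 480x640 float32, m along the optical axis (not along the pixel's ray), 0 where there is no reading.
- calibration(name): a dict with "camera_matrix" (3x3 intrinsics, pixels), "R" (3x3) and "t" (3): a world point X has camera coordinates R X + t. Camera axes: x right, y down, z forward; pixel columns grow to the right and rows downward; lengths in m; the calibration is good to about 2 mm. A picture is of the moment at which its call begins: read the wrist's pose just before it. calibration takes no time and is no camera call; for the wrist camera it gives the pose at the moment of the call.
- job_done(): hands the job in; it is judged then, once.
Trained networks look in the newest picture that a camera, given by its name, has taken for a name from the list of things; names that differ only in an ending like _2 or _b are one class to them, and where a whole thing is asked for, a point or a joint stands for the part that bears it (a point fixed in the world has none). Each returns a list of dicts, best first, with "score" (0 to 1); they miss things now and then, are a little off and sometimes report something else, mostly with a low value. They report only what shows in the picture. A call takes as long as a camera call.
- recognise(name, camera): "xyz" ([x, y, z] in m, in the coordinates of the camera as it stood for that picture, good to about 4 mm: the middle of the surface that is visible of it).
- cut_out(name, camera): "mask" (480x640 bool, what is visible of it).
- mark_of(name, camera): "xyz" ([x, y, z] in m, in the coordinates of the camera as it stood for that picture, good to about 4 mm: a listed point, or the origin of a listed thing).
The state is a dict: "time": time; "q": joint angles; "qd": joint speeds; "joint_efforts": joint torques, N m; "ee_pos": TCP position; "tcp_rot": TCP orientation; "wrist_force": force on the tool from outside, world axes, zero at the start; "torque": the same for the moment, N m; "opening": finger opening in m; "grasp_force": force on a finger pad.
Only numpy, scipy, OpenCV 4.12 (cv2) and the standard library are available. Lean on these libraries where they do the work, as an engineer would, in place of code of your own. Each camera call takes 0.05 s, during which the arm holds its last target. There are 200 camera calls.

## Task

Load the shuttle of the small press, working from the press end back so that you never reach over a loaded pocket: first the grey grooved roller, upright, into the one-dot pocket nearest the press, then the small black feed wheel, lying flat, into the two-dot pocket, both seated on the pocket floors. Then take the shuttle by its black grip and slide it towards the press until the ball drops into the first notch and the roller is centred under the punch. Finish there, still pinching the grip and keeping the shuttle on the notch for the press stroke; leave the tape roll and the carton alone.

Things in the scene. Friction and masses are not known exactly. Their poses are not given: they have to be found in the camera images.
- roller_a: Grey metal grooved roller standing upright, 41 mm across, 26 mm tall, 0.08 to 0.15 kg, on the board (board top at z = 0.202). Origin: centre of its underside; z axis up. Any yaw is the same.
- feed_wheel_b: Black feed wheel lying flat on the board, a disc 47 mm across and 12 mm thick, about 0.06 kg. Origin: centre of its underside; z axis up. Any yaw is the same.
- pocket_one (a point): Centre of the floor of the one-dot pocket: a round recess 44 mm across and 5 mm deep in the shuttle's flat aluminium top plate, the pocket nearer the press. z axis up, y axis along the rail towards the press. Plate 66 mm wide, 200 mm long; its top is 5 mm above this point.
- pocket_two (a point): Centre of the floor of the two-dot pocket: a round recess 50 mm across and 5 mm deep, 70 mm behind the one-dot pocket (further from the press). Same axes as the one-dot pocket.
- grip_mid (a point): Centre line of the black upright grip block on the shuttle's rear end, 146 mm behind the one-dot pocket, 20 mm above the plate's top. The block is 18 mm across the rail (x axis), 32 mm along it (y axis, towards the press) and 34 mm tall from the plate's top; it moves with the shuttle.
- shuttle: The sliding shuttle, 0.65 kg: pocket plate, grip, notched side bar. Origin: middle of the plate's length, at board height; y axis along the rail towards the press. It slides 0 to 225 mm and starts at 0 to 20; it stays where left (about 1.5 N friction). It has a notch beside each pocket: the first click brings the one-dot pocket under the punch, the second, 70 mm on, is too far.
- punch_axis (a point): Centre of the punch's lower face, z axis up, y axis along the rail in the direction of travel. The shuttle's one-dot pocket comes right below it at the first notch, about 95 to 145 mm of travel from the start. The grey C-frame head (44 mm wide along the rail, column on the far side from the robot) and its cylinder rise 80 mm above this point, to z = 0.354.
- detent_ball (a joint): How far the 8 mm spring ball on the head's near side is pushed back, m: near 0 while nothing touches it and when it lies in a notch, 0.003 on the flat of the shuttle's notched side bar. It climbs a gentle taper from 36 mm before the first notch and rides on the flat for the last 14 mm; within about 4 mm of the notch it pulls the shuttle in, and about 9 N pushes it out again.
- tape_roll: Roll of dark tape lying flat, 55 mm across, 19 mm tall, at the left of the board: a bystander, not to be moved.
- carton_ferrule: Small brown carton, 50 x 70 x 35 mm, at the right of the board: a bystander, not to be moved.

How it is judged (in metres and radians):
On the way, in this order (a step that is already met when the one before it is completed fails the run):
1. the roller sits in the one-dot pocket, let go, before the wheel is in its pocket (horizontal distance between roller_a and pocket_one below 0.004 m and z of roller_a in the frame of pocket_one below 0.0025 m and angle between roller_a's own z axis and vertical below 0.08 rad and contact force between the fingers and roller_a below 0.1 N), for 0.2 s.
2. the feed wheel sits in the two-dot pocket, let go, the roller still in its own (horizontal distance between feed_wheel_b and pocket_two below 0.004 m and z of feed_wheel_b in the frame of pocket_two below 0.0025 m and angle between each of feed_wheel_b, roller_a's own z axis and vertical below 0.08 rad and contact force between the fingers and feed_wheel_b below 0.1 N and horizontal distance between roller_a and pocket_one below 0.004 m and z of roller_a in the frame of pocket_one below 0.0025 m), for 0.2 s.
At the end, for the whole second after the job is handed in: Roller in the one-dot, wheel in the two-dot pocket (4 mm of centre, 2.5 mm of floor, upright); shuttle still, one-dot pocket within 2.5 mm of the punch axis, ball in notch; fingers on the grip with over 2 N, grasp point within 15 mm of its centre, at most 27 mm above mid height (all of step 2 and y of pocket_one in the frame of punch_axis between -0.0025 and 0.0025 m and value of joint detent_ball below 0.0025 m and linear speed of shuttle below 0.01 m/s and contact force between the fingers and shuttle above 2 N and z of the grasp point in the frame of grip_mid below 0.027 m and horizontal distance between the grasp point and grip_mid below 0.015 m and contact force between the fingers and roller_a below 0.1 N); the arm keeps its last pose, push and grip.
It fails at once if a bystander is moved: tape_roll (distance of tape_roll from where it was at the start of the episode above 0.02 m).
It fails at once if a bystander is moved: carton_ferrule (distance of carton_ferrule from where it was at the start of the episode above 0.02 m).
It also fails if it takes over 72 s, if anything falls off the work surface, if the arm or the gripper's body presses on something with over 40 N, if the wrist force passes 120 N, or if a joint passes its speed limit or range.

## Working session

There is one attempt and no reset: what is moved stays moved. The work goes in short steps, Python scripts to look and compute and a tool call to move; the robot and the scene stay as the last step left them, time stands still between calls to the robot, and variables do not carry over. Pictures are saved under pics/ and viewed, at most 12 in all, crops included, and the job is handed in when it is done.

Besides the shell and the picture viewer there is one more tool, called after "Emit:" by a JSON object that holds its "fn" and its "kwargs". servo_tool: Moves the arm, as the interface text tells. Its arguments: {"type":"object","properties":{"moves":{"type":"array"},"force":{"type":"number"}},"required":["moves"]}

```bash
ls; mkdir -p pics; cat > h.py <<'E'
import numpy as np, cv2
from workcell import *
def w(cam,p,c=None):
    c=c or calibration(cam); return np.array(c["R"]).T@(np.array(p)-np.array(c["t"]))
def look(cam,names,fn=mark_of,save=None):
    c=calibration(cam); im,d=camera(cam)
    if save: cv2.imwrite(save,im[:,:,::-1])
    for n in names:
        for r in fn(n,cam)[:2]:
            print(cam,n,round(r["score"],2),np.round(w(cam,r["xyz"],c),4), np.round((np.array(c["camera_matrix"])@r["xyz"])[:2]/r["xyz"][2]))
    return im,d,c
E
python3 - <<'E'
from h import *
print(get_obs(),grasp_offset)
N=["roller_a","feed_wheel_b","pocket_one","pocket_two","grip_mid","shuttle","punch_axis","tape_roll","carton_ferrule"]
look("top",N,save="pics/top0.png"); look("side",N,save="pics/side0.png")
print(get_obs()["time"])
E
```

```text
pics
{'time': 0.0, 'q': array([7.62606240e+01, 5.01266583e+00, 1.00331851e+01, 9.51009756e+01,
       3.57755614e-04, 8.99991460e+01]), 'qd': array([-0.03783687,  0.03528234,  0.07439161, -0.0707551 ,  0.02157843,
       -0.01262305]), 'joint_efforts': array([ 5.94801513e-04, -5.20389783e+01,  4.64797497e+01,  1.65480649e-02,
        2.34681502e-04,  1.30988332e-05]), 'ee_pos': array([0.13056807, 0.53402401, 0.2305567 ]), 'tcp_rot': array([-1.79919544e+02, -3.58954478e-04,  1.66261478e+02]), 'wrist_force': array([-0.08817841, -0.99646612, -0.69800179]), 'torque': array([-0.01626441, -0.09885389, -0.01928601]), 'grasp_force': 0.0, 'opening': 0.0855099634651943} 0.0187
top feed_wheel_b 0.65 [ 0.4466 -0.079   0.2012] [349. 276.]
top pocket_one 0.78 [ 0.5814 -0.0682  0.2388] [345. 212.]
top pocket_two 0.74 [ 0.5819 -0.1395  0.2404] [378. 211.]
top grip_mid 0.61 [ 0.5766 -0.2174  0.2623] [416. 212.]
top shuttle 0.79 [ 0.584  -0.1349  0.2035] [374. 214.]
top punch_axis 0.83 [0.5786 0.0268 0.2766] [300. 209.]
top tape_roll 0.9 [0.3849 0.2306 0.2016] [206. 303.]
top carton_ferrule 0.65 [ 0.4369 -0.3106  0.2058] [456. 281.]
side roller_a 0.56 [0.4248 0.0958 0.1998] [342. 313.]
side feed_wheel_b 0.76 [ 0.4446 -0.0739  0.2013] [360. 255.]
side pocket_one 0.85 [ 0.5814 -0.0697  0.2393] [301. 228.]
side pocket_two 0.71 [ 0.5801 -0.1358  0.2386] [313. 212.]
side grip_mid 0.8 [ 0.5816 -0.2154  0.2628] [325. 186.]
side grip_mid 0.33 [ 0.4492 -0.0775  0.2008] [358. 254.]
side shuttle 0.85 [ 0.5754 -0.1324  0.2006] [315. 227.]
side shuttle 0.5 [ 0.4449 -0.0745  0.1998] [360. 255.]
side punch_axis 0.95 [0.5836 0.0313 0.2762] [280. 242.]
side punch_axis 0.74 [ 0.4457 -0.0762  0.1999] [360. 255.]
side tape_roll 0.73 [0.3882 0.2328 0.1999] [336. 377.]
side carton_ferrule 0.89 [ 0.4315 -0.3123  0.2041] [393. 198.]
side carton_ferrule 0.19 [ 0.5795 -0.1384  0.2391] [314. 212.]
1.0
```

View pics/top0.png

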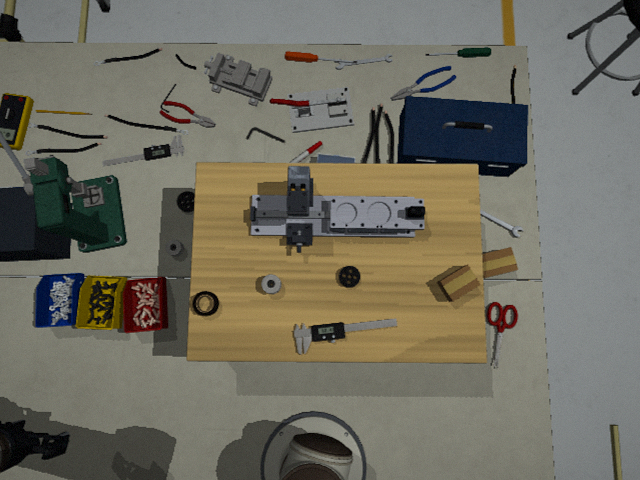

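View pics/side0.png

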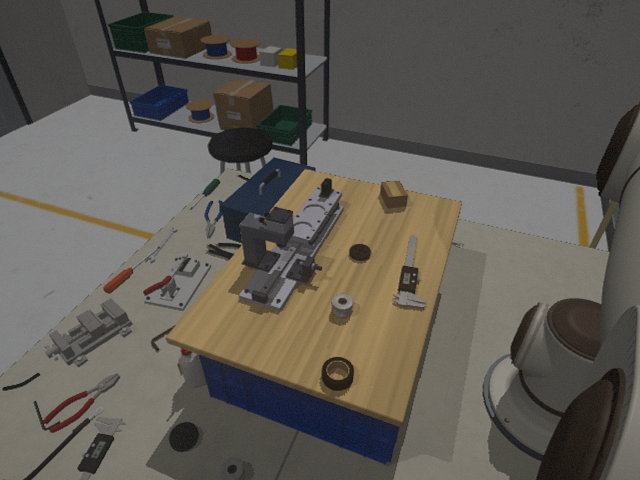

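The top view shows the roller at (270,284), the wheel at (348,276), the pockets at (345,212) and (378,211), and the grip at (416,212). The side view agrees, and the rail runs along world y. I'll rise and turn so the tool's x axis is world y and its y axis is world x.

Emit:
{"fn": "servo_tool", "kwargs": {"moves": [[[0, 0, 8.47], [0, 0, -0.015], 100], [[0, 0, 8.47], [0, 0, -0.015], 100], [[0, 0, 8.47], [0, 0, -0.015], 100], [[0, 0, 8.47], [0, 0, -0.015], 100], [[0, 0, 8.47], [0, 0, -0.015], 100], [[0, 0, 8.47], [0, 0, -0.015], 100], [[0, 0, 8.47], [0, 0, -0.015], 100], [[0, 0, 8.47], [0, 0, -0.015], 100], [[0, 0, 8.47], [0, 0, -0.015], 100], [[0, 0, 0], [-0.04, 0.0264, 0], 100], [[0, 0, 0], [-0.04, 0.0264, 0], 100], [[0, 0, 0], [-0.04, 0.0264, 0], 100]]}}

```text
time: 2.2
ee_pos: [0.2104, 0.4131, 0.366]
tcp_rot: [180.0, 0.0, 90.1]
wrist_force: [1.3, 0.1, -0.2]
opening: 0.0856
grasp_force: 0.0
```

Emit:
{"fn": "servo_tool", "kwargs": {"moves": [[[0, 0, 0], [-0.04, 0.0264, 0], 100], [[0, 0, 0], [-0.04, 0.0264, 0], 100], [[0, 0, 0], [-0.04, 0.0264, 0], 100], [[0, 0, 0], [-0.04, 0.0264, 0], 100], [[0, 0, 0], [-0.04, 0.0264, 0], 100], [[0, 0, 0], [-0.04, 0.0264, 0], 100], [[0, 0, 0], [-0.04, 0.0264, 0], 100], [[0, 0, 0], [-0.04, 0.0264, 0], 100], [[0, 0, 0], [0, 0, 0], 100], [[0, 0, 0], [0, 0, 0], 100]]}}

```text
time: 3.2
ee_pos: [0.4215, 0.0935, 0.3661]
tcp_rot: [-180.0, -0.0, 89.9]
wrist_force: [0.6, 0.5, -0.2]
opening: 0.0852
grasp_force: 0.0
```

```bash
python3 - <<'E'
from h import *
o=get_obs();print(o["time"],o["ee_pos"],o["tcp_rot"],o["q"])
c=calibration("wrist");print(c, w("wrist",[0,0,0],c)-o["ee_pos"])
look("wrist",["roller_a","feed_wheel_b","pocket_one","pocket_two","punch_axis"],save="pics/w0.png")
E
```

```text
3.2 [0.42153372 0.09351254 0.36611407] [-1.79963585e+02 -5.28642876e-03  8.98543395e+01] [ 1.24992050e+01 -5.52624392e+00  1.51876091e+01  1.10748228e+02
  1.31298141e-02  1.02644860e+02]
{'camera_matrix': array([[330.57042704,   0.        , 318.09518771],
       [  0.        , 330.57042704, 236.18961573],
       [  0.        ,   0.        ,   1.        ]]), 'R': array([[ 0.99999643, -0.00238712, -0.00120411],
       [-0.001903  , -0.95183985,  0.30658975],
       [-0.00187799, -0.30658636, -0.95184099]]), 't': array([-0.42039901,  0.0078233 ,  0.53740847])} [-1.12081698e-04  7.76925597e-02  1.42508594e-01]
wrist roller_a 0.93 [0.427  0.0905 0.2033] [324. 219.]
wrist feed_wheel_b 0.91 [ 0.451  -0.08    0.2023] [345. 366.]
wrist punch_axis 0.57 [0.5826 0.034  0.2773] [522. 311.]
```

View pics/w0.png

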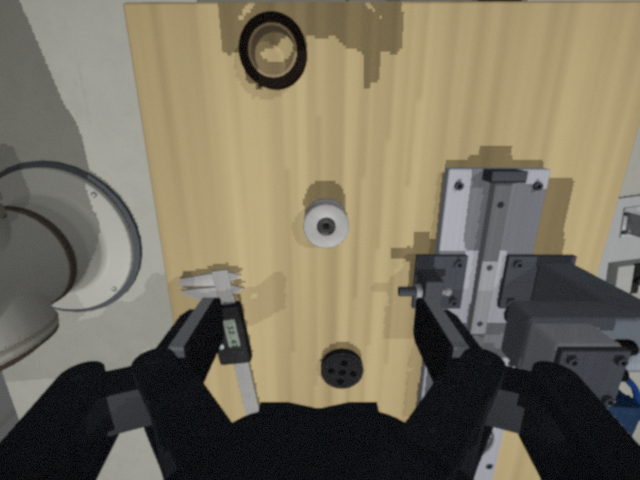

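The wrist view shows the roller at (326,224) and the wheel at (342,368), consistent with the networks. Next I'll refine both with circle fits on the depth.

```bash
cat >> h.py <<'E'
from scipy.optimize import least_squares
def cloud(d,c):
    v,u=np.indices(d.shape); K=np.array(c["camera_matrix"])
    p=np.stack([(u-K[0,2])/K[0,0]*d,(v-K[1,2])/K[1,1]*d,d],-1)
    return (p-np.array(c["t"]))@np.array(c["R"])
def plane(uv,z,c):  # pixels onto plane at height z
    K=np.array(c["camera_matrix"]);R=np.array(c["R"]);o=-R.T@np.array(c["t"])
    r=np.c_[uv,np.ones(len(uv))]@np.linalg.inv(K).T@R
    return (o+r*((z-o[2])/r[:,2])[:,None])[:,:2]
def fitc(P,r=None):
    x0=[*P.mean(0),r or .02]
    s=least_squares(lambda x:np.hypot(*(P-x[:2]).T)-(r or x[2]),x0,loss="soft_l1",f_scale=.001)
    return s.x
def disc(cam,name,zt,r,c,d):
    "centre of top face: outline of mask pixels whose depth lies on the top face"
    m=cut_out(name,cam)[0]["mask"]; P=cloud(d,c); q=P[m]; print(name,"z pct",np.round(np.percentile(q[:,2],[5,50,95]),4))
    t=(m&(abs(P[...,2]-zt)<.004)).astype(np.uint8)
    k=max(cv2.findContours(t,cv2.RETR_EXTERNAL,cv2.CHAIN_APPROX_NONE)[0],key=cv2.contourArea)[:,0].astype(float)
    print(name,"free",np.round(fitc(plane(k,zt,c)),4),"fixed r",np.round(fitc(plane(k,zt,c),r)[:2],4),len(k))
E
python3 - <<'E'
from h import *
c=calibration("wrist"); im,d=camera("wrist")
disc("wrist","roller_a",.228,.0205,c,d); disc("wrist","feed_wheel_b",.214,.0235,c,d)
E
```

```text
roller_a z pct [0.2083 0.2281 0.2294]
roller_a free [0.4281 0.0906 0.02  ] fixed r [0.4281 0.0906] 128
feed_wheel_b z pct [0.2079 0.2281 0.2294]
feed_wheel_b free [ -1.1103 -24.9098  25.0441] fixed r [0.4295 0.1105] 12
```

Emit:
{"fn": "servo_tool", "kwargs": {"moves": [[[0, 0, -0.15], [-0.003, 0.0065, 0.03], 100], [[0, 0, 0], [0, 0, 0.04], 100], [[0, 0, 0], [0, 0, 0.04], 100], [[0, 0, 0], [0, 0, 0.03], 100], [[0, 0, 0], [0, 0, 0.017], 100], [[0, 0, 0], [0, 0, 0], 100], [[0, 0, 0], [0, 0, 0], 30], [[0, 0, 0], [0, 0, 0], 30], [[0, 0, 0], [0, 0, 0], 30], [[0, 0, 0], [0, 0, 0], 30], [[0, 0, 0], [0, 0, 0], 30]], "force": 30}}

```text
time: 4.75
ee_pos: [0.4282, 0.0916, 0.2106]
tcp_rot: [179.9, -0.0, 90.2]
wrist_force: [-1.3, 0.3, 5.9]
opening: 0.0397
grasp_force: 30.4
```

Emit:
{"fn": "servo_tool", "kwargs": {"moves": [[[0, 0, 0], [0, 0, -0.02], 30], [[0, 0, 0], [0, 0, -0.04], 30], [[0, 0, 0], [0, 0, -0.04], 30], [[0, 0, 0], [0, 0, -0.04], 30], [[0, 0, 0], [-0.02, 0.02, -0.02], 30], [[0, 0, 0], [-0.035, 0.03, 0], 30], [[0, 0, 0], [-0.035, 0.03, 0], 30], [[0, 0, 0], [-0.035, 0.03, 0], 30], [[0, 0, 0], [-0.035, 0.03, 0], 30], [[0, 0, 0], [-0.03, 0.013, 0], 30], [[0, 0, 0], [0, 0, 0], 30], [[0, 0, 0], [0, 0, 0], 30]]}}

```text
time: 5.95
ee_pos: [0.5816, -0.0987, 0.3688]
tcp_rot: [-179.9, -0.0, 90.1]
wrist_force: [0.2, 0.5, -0.7]
opening: 0.0399
grasp_force: 31.0
```

```bash
python3 - <<'E'
from h import *
o=get_obs();print(o["time"],o["ee_pos"],o["tcp_rot"],o["opening"],o["grasp_force"])
im,d,c=look("wrist",["pocket_one","pocket_two","roller_a","punch_axis","grip_mid"],save="pics/w1.png")
np.savez("w1.npz",d=d,im=im,R=c["R"],t=c["t"],camera_matrix=c["camera_matrix"])
E
```

```text
5.95 [ 0.58162612 -0.09869076  0.36876404] [-1.79944797e+02 -2.05895626e-02  9.00955130e+01] 0.039895660672146484 30.996836155518395
wrist pocket_one 0.88 [ 0.5789 -0.0715  0.2336] [316. 192.]
wrist roller_a 0.79 [ 0.5815 -0.0995  0.3588] [319. 291.]
wrist punch_axis 0.71 [ 0.4469 -0.0809  0.1978] [178. 195.]
wrist grip_mid 0.79 [ 0.5786 -0.2173  0.2655] [315. 362.]
```

View pics/w1.png

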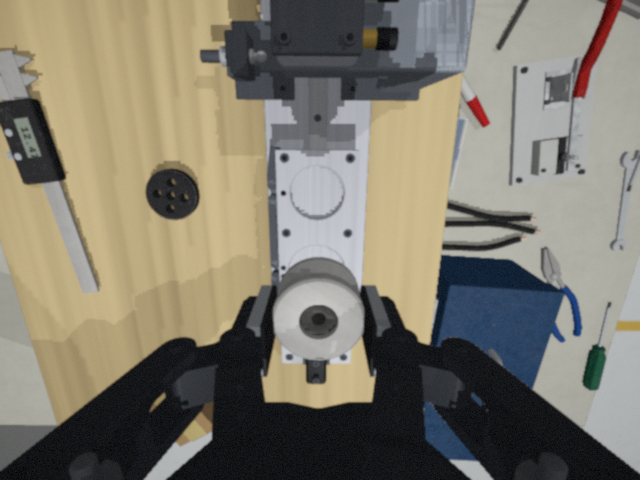

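The held roller is at (319,305), the one-dot pocket at (317,191) and the wheel at (172,194). I'll fit each circle.

```bash
python3 - <<'E'
from h import *
s=dict(np.load("w1.npz")); d,im=s["d"],s["im"]; c=s
P=cloud(d,c)
print("floor",np.round(np.percentile(P[180:205,302:332,2],[10,50,90]),4),"plate",np.round(np.median(P[225:240,300:330,2]),4),"plate side",np.round(np.median(P[185:200,345:352,2]),4))
print("plate edges x at row 240:",np.round(P[235,270:370:4,0],3), np.round(P[235,270:370:4,2],3))
g=cv2.cvtColor(im,cv2.COLOR_RGB2GRAY); 
cv2.imwrite("pics/crop1.png",cv2.resize(im[90:370,230:400,::-1],None,fx=2,fy=2,interpolation=cv2.INTER_CUBIC))
e=cv2.Canny(cv2.GaussianBlur(g,(3,3),0),15,40)
def ring(u0,v0,z,rl,rh):
    v,u=np.nonzero(e); X=plane(np.c_[u,v].astype(float),z,c); x0=plane(np.array([[u0,v0]],float),z,c)[0]
    for i in range(5):
        r=np.hypot(*(X-x0).T); k=(r>rl)&(r<rh); f=fitc(X[k]); x0=f[:2]
    print(np.round(f,4),k.sum())
for zz in (.239,.244): ring(317,191,zz,.0195,.0245)
m=P[...,2]; 
# wheel top, roller top
ring(172,194,.214,.021,.026)
v,u=np.indices(d.shape); q=(abs(u-319)<60)&(abs(v-310)<60)
print("roller top z",np.round(np.percentile(m[270:290,310:330],[5,50,95]),4),np.round(np.median(m[335:350,310:328]),4))
E
```

```text
floor [0.2381 0.239  0.2398] plate 0.244 plate side 0.244
plate edges x at row 240: [0.54  0.543 0.547 0.55  0.554 0.557 0.561 0.564 0.567 0.571 0.574 0.577
 0.581 0.584 0.588 0.591 0.594 0.598 0.601 0.605 0.608 0.611 0.619 0.622
 0.628] [0.241 0.241 0.241 0.244 0.245 0.245 0.244 0.245 0.243 0.244 0.244 0.243
 0.245 0.244 0.243 0.245 0.244 0.245 0.243 0.245 0.244 0.245 0.214 0.214
 0.202]
[ 0.5795 -0.0707  0.0224] 365
[ 0.5797 -0.07    0.0221] 335
[ 0.4483 -0.0769  0.0238] 200
roller top z [0.3684 0.3855 0.3871] 0.3862
```

View pics/crop1.png

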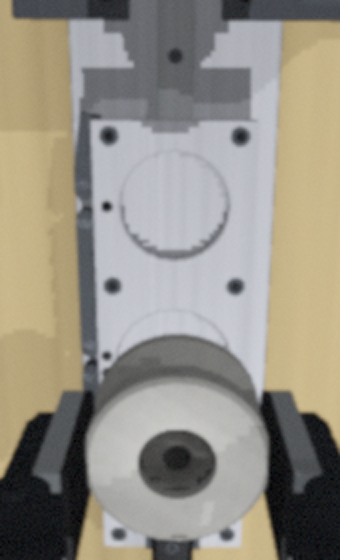

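```bash
python3 - <<'E'
from h import *
s=dict(np.load("w1.npz")); d,im=s["d"],s["im"]; c=s
P=cloud(d,c); z=P[...,2]
t=(abs(z-.3865)<.004)
t[:, :274]=0; t[:,366:]=0; t[370:]=0; t=t.astype(np.uint8)
n,l,st,ce=cv2.connectedComponentsWithStats(t); i=1+np.argmax(st[1:,4]); print(st[i],ce[i])
k=max(cv2.findContours((l==i).astype(np.uint8),cv2.RETR_EXTERNAL,cv2.CHAIN_APPROX_NONE)[0],key=len)[:,0].astype(float)
X=plane(k,.3865,c); print(np.round(fitc(X),4),np.round(fitc(X,.0205),4), np.ptp(X,axis=0))
g=cv2.cvtColor(im,cv2.COLOR_RGB2GRAY); e=cv2.Canny(cv2.GaussianBlur(g,(3,3),0),15,40)
v,u=np.nonzero(e);Y=plane(np.c_[u,v].astype(float),.3865,c); x0=fitc(X)[:2]
for j in range(4):
    r=np.hypot(*(Y-x0).T); f=fitc(Y[(r>.0190)&(r<.022)]); x0=f[:2]
print(np.round(f,4), "TCP .58163 -.09869; centre of bore ->",)
E
```

```text
[ 274  274   92   87 6216] [319.18291506 317.80662806]
[ 0.5817 -0.0991  0.0206] [ 0.5817 -0.0991  0.0205] [0.04012833 0.04229684]
[ 0.5812 -0.0999  0.0203] TCP .58163 -.09869; centre of bore ->
```

Emit:
{"fn": "servo_tool", "kwargs": {"moves": [[[0, 0, 0], [0.015, -0.001, 0.01], 30], [[0, 0, 0], [0.014, -0.001, 0.03], 30], [[0, 0, 0], [0, 0, 0.03], 30], [[0, 0, 0], [0, 0, 0.025], 30], [[0, 0, 0], [0, 0, 0.012], 30], [[0, 0, 0], [0, 0, 0.005], 30], [[0, 0, 0], [0, 0, 0], 30], [[0, 0, 0], [0, 0, 0], 30]]}}

```text
time: 7.05
ee_pos: [0.5794, -0.0689, 0.2584]
tcp_rot: [179.9, 0.0, 90.2]
wrist_force: [-0.7, 0.0, -0.1]
opening: 0.0389
grasp_force: 31.0
```

```bash
python3 - <<'E'
from h import *
o=get_obs();print(o["time"],o["ee_pos"],o["tcp_rot"],o["wrist_force"],o["opening"])
c=calibration("wrist");im,d=camera("wrist")
np.savez("w2.npz",d=d,im=im,R=c["R"],t=c["t"],camera_matrix=c["camera_matrix"])
cv2.imwrite("pics/crop2.png",cv2.resize(im[150:400,200:440,::-1],None,fx=2.4,fy=2.4,interpolation=cv2.INTER_CUBIC))
E
```

```text
7.05 [ 0.57941717 -0.0689233   0.2584072 ] [1.79919710e+02 9.40024698e-03 9.01967016e+01] [-0.70184888  0.0346634  -0.12711873] 0.038892149036550604
```

View pics/crop2.png

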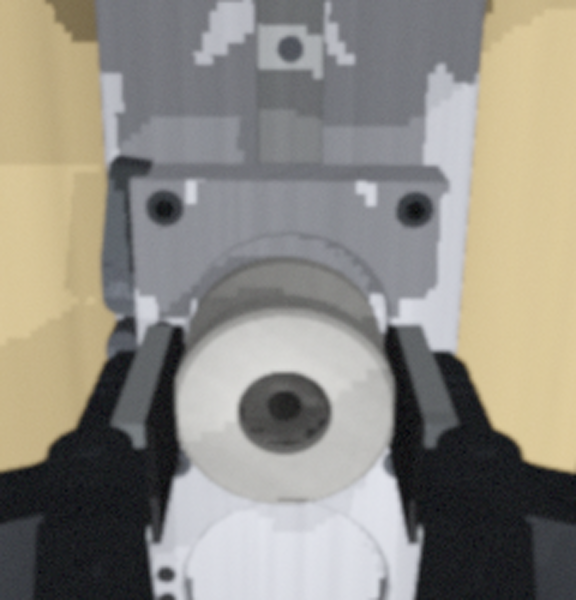

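```bash
python3 - <<'E'
from h import *
s=dict(np.load("w2.npz")); c=s
for n,p,z in [("pocket front",(288,234),.244),("roller bottom front",(286,257.5),.2501),("top face L",(175,400),.2761),("top face R",(395,400),.2761),("top face near",(285,502),.2761),("top face far",(285,306),.2761),("plate L",(131,270),.244),("plate R",(438,270),.244),("arc L",(190,300),.244),("arc R",(390,300),.244)]:
    print(n,np.round(plane(np.array([[200+p[0]/2.4,150+p[1]/2.4]]),z,c)[0],4))
E
```

```text
pocket front [ 0.5798 -0.0478]
roller bottom front [ 0.5794 -0.0507]
top face L [ 0.5595 -0.0679]
top face R [ 0.5989 -0.0678]
top face near [ 0.5793 -0.0897]
top face far [ 0.5791 -0.0494]
plate L [ 0.5464 -0.056 ]
plate R [ 0.6119 -0.0558]
arc L [ 0.5588 -0.063 ]
arc R [ 0.6019 -0.0628]
```

Emit:
{"fn": "servo_tool", "kwargs": {"moves": [[[0, 0, 0], [0.0003, 0.0003, 0.004], 30], [[0, 0, 0], [0, 0, 0.003], 30], [[0, 0, 0], [0, 0, 0.002], 30], [[0, 0, 0], [0, 0, 0.001], 30], [[0, 0, 0], [0, 0, 0], 30]]}}

```text
time: 7.6
ee_pos: [0.5796, -0.0688, 0.2477]
tcp_rot: [180.0, 0.0, 90.2]
wrist_force: [-0.9, 0.0, 3.6]
opening: 0.0393
grasp_force: 31.3
```

Emit:
{"fn": "servo_tool", "kwargs": {"moves": [[[0, 0, 0], [0, 0, 0], 55], [[0, 0, 0], [0, 0, 0], 60], [[0, 0, 0], [0, 0, 0], 75], [[0, 0, 0], [0, 0, 0], 85], [[0, 0, 0], [0, 0, -0.02], 100], [[0, 0, 0], [0, 0, -0.04], 100], [[0, 0, 0], [0, 0, -0.04], 100], [[0, 0, 0], [0, 0, -0.02], 100], [[0, 0, 0], [0, 0, 0], 100]]}}

```text
time: 8.5
ee_pos: [0.58, -0.0688, 0.3704]
tcp_rot: [179.7, 0.0, 90.2]
wrist_force: [0.3, -1.2, 0.5]
opening: 0.0854
grasp_force: 0.0
```

```bash
cat >> h.py <<'E'
def ringfit(e,c,x0,z,rl,rh):
    v,u=np.nonzero(e); X=plane(np.c_[u,v].astype(float),z,c)
    for j in range(5):
        r=np.hypot(*(X-x0).T); k=(r>rl)&(r<rh); f=fitc(X[k]); x0=f[:2]
    return np.round(f,4),k.sum()
def snap(f=None):
    c=calibration("wrist"); im,d=camera("wrist")
    e=cv2.Canny(cv2.GaussianBlur(cv2.cvtColor(im,cv2.COLOR_RGB2GRAY),(3,3),0),15,40)
    if f: cv2.imwrite(f,im[:,:,::-1])
    return im,d,c,e
E
python3 - <<'E'
from h import *
o=get_obs();print(o["time"],o["ee_pos"],o["tcp_rot"])
im,d,c,e=snap("pics/w3.png"); P=cloud(d,c)
q=(abs(P[...,0]-.5796)<.015)&(abs(P[...,1]+.070)<.015)
print("roller z pct",np.round(np.percentile(P[q][:,2],[20,50,80]),4))
print("roller",ringfit(e,c,np.array([.5796,-.07]),.265,.019,.022))
print("pocket2",ringfit(e,c,np.array([.5796,-.14]),.244,.023,.027))
print("wheel",ringfit(e,c,np.array([.4483,-.0769]),.214,.022,.025))
E
```

```text
8.5 [ 0.58001694 -0.06884236  0.37044144] [1.79728882e+02 3.16614550e-02 9.01801437e+01]
roller z pct [0.4451 0.4534 0.4595]
roller (array([ 0.5788, -0.0711,  0.0204]), np.int64(199))
pocket2 (array([ 0.5797, -0.1404,  0.0249]), np.int64(240))
wheel (array([ 0.4484, -0.0764,  0.0238]), np.int64(179))
```

View pics/w3.png

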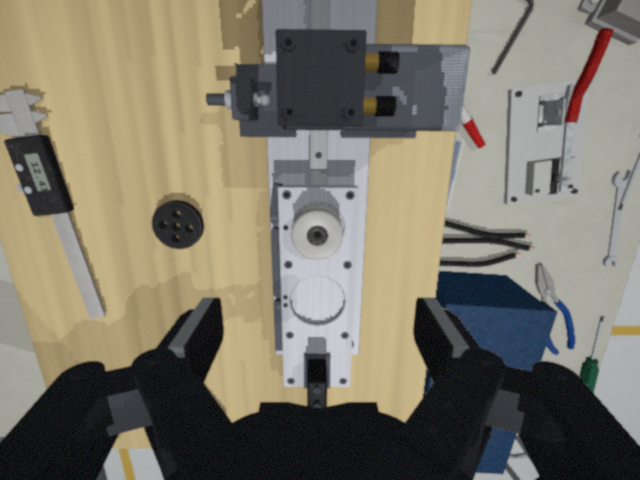

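The roller is in the one-dot pocket at (317,235), the two-dot pocket is at (317,300) and the wheel at (177,224).

Emit:
{"fn": "servo_tool", "kwargs": {"moves": [[[0, 0, 0.18], [0, 0, 0], 100], [[0, 0, 0], [-0.002, -0.0326, 0], 100], [[0, 0, 0], [-0.002, -0.033, 0], 100], [[0, 0, 0], [-0.002, -0.033, 0.02], 100], [[0, 0, 0], [-0.002, -0.033, 0.03], 100], [[0, 0, 0], [0, 0, 0.04], 100], [[0, 0, 0], [0, 0, 0.04], 100], [[0, 0, 0], [0, 0, 0.02], 100], [[0, 0, 0], [0, 0, 0], 100], [[0, 0, 0], [0, 0, 0], 100]]}}

```text
time: 9.55
ee_pos: [0.4475, -0.0767, 0.2172]
tcp_rot: [-179.9, -0.0, 90.0]
wrist_force: [-0.1, 0.0, 0.8]
opening: 0.0857
grasp_force: 0.0
```

```bash
python3 - <<'E'
from h import *
o=get_obs();print(o["time"],o["ee_pos"],o["tcp_rot"],o["wrist_force"])
im,d,c,e=snap()
print("wheel",ringfit(e,c,np.array([.4484,-.0766]),.214,.0215,.0255))
E
```

```text
9.55 [ 0.44749255 -0.07673108  0.21720178] [-1.79946502e+02 -1.04938611e-02  8.99924915e+01] [-0.09182387  0.0496255   0.79956745]
wheel (array([ 0.446 , -0.0761,  0.0233]), np.int64(444))
```

Emit:
{"fn": "servo_tool", "kwargs": {"moves": [[[0, 0, 0], [0.0003, -0.0005, 0.006], 100], [[0, 0, 0], [0, 0, 0.0045], 100], [[0, 0, 0], [0, 0, 0], 70], [[0, 0, 0], [0, 0, 0], 40], [[0, 0, 0], [0, 0, 0], 40], [[0, 0, 0], [0, 0, 0], 40], [[0, 0, 0], [0, 0, 0], 40], [[0, 0, 0], [0, 0, 0], 40]], "force": 30}}

```text
time: 10.4
ee_pos: [0.4476, -0.0765, 0.2073]
tcp_rot: [179.9, 0.0, 90.0]
wrist_force: [0.4, 0.5, 5.5]
opening: 0.0414
grasp_force: 30.6
```

```bash
python3 - <<'E'
from h import *
im,d,c,e=snap(); P=cloud(d,c)
cv2.imwrite("pics/crop4.png",cv2.resize(im[180:420,200:440,::-1],None,fx=2.4,fy=2.4,interpolation=cv2.INTER_CUBIC))
v,u=np.indices(d.shape)
print("wheel",ringfit(e,c,np.array([.446,-.0766]),.214,.0215,.0255))
for vv in range(260,350,10): print(vv,np.round(P[vv,318,1:],4))
E
```

```text
wheel (array([ 0.4471, -0.076 ,  0.0235]), np.int64(461))
260 [-0.0551  0.2102]
270 [-0.0582  0.2144]
280 [-0.0692  0.2015]
290 [-0.0692  0.2123]
300 [-0.0732  0.2144]
310 [-0.0817  0.2088]
320 [-0.0837  0.2145]
330 [-0.0935  0.2078]
340 [-0.0953  0.2135]
```

View pics/crop4.png

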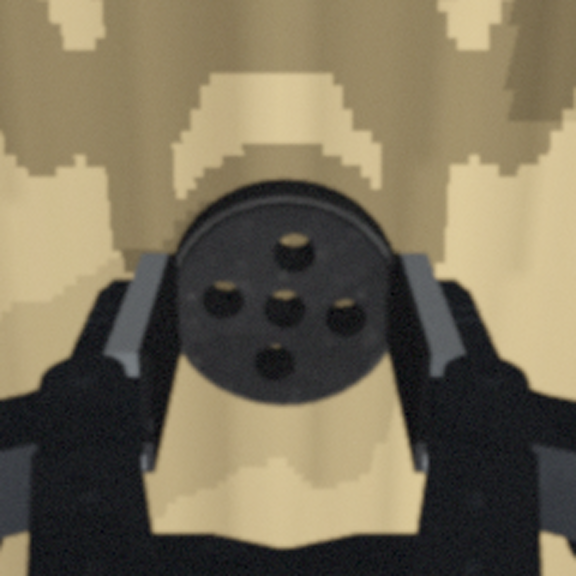

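The wheel is held squarely, with its centre at crop (285,308). Now I'll carry it to the two-dot pocket.

Emit:
{"fn": "servo_tool", "kwargs": {"moves": [[[0, 0, 0], [0, 0, -0.02], 40], [[0, 0, 0], [0, 0, -0.04], 40], [[0, 0, 0], [0, 0, -0.04], 40], [[0, 0, 0], [-0.0144, 0.0276, -0.01], 40], [[0, 0, 0], [-0.015, 0.03, 0], 40], [[0, 0, 0], [-0.015, 0.03, 0], 40], [[0, 0, 0], [-0.015, 0.03, 0], 40], [[0, 0, 0], [-0.005, 0.015, 0], 40], [[0, 0, 0], [0, 0, 0.03], 40], [[0, 0, 0], [0, 0, 0.029], 40], [[0, 0, 0], [0, 0, 0], 40], [[0, 0, 0], [0, 0, 0], 40]]}}

```text
time: 11.65
ee_pos: [0.5797, -0.1408, 0.258]
tcp_rot: [-179.9, -0.0, 90.0]
wrist_force: [-0.2, -0.4, 0.2]
opening: 0.0413
grasp_force: 30.7
```

```bash
python3 - <<'E'
from h import *
o=get_obs();print(o["time"],o["ee_pos"],o["tcp_rot"],o["wrist_force"],o["opening"],o["grasp_force"])
im,d,c,e=snap(); x,y,z=o["ee_pos"]
cv2.imwrite("pics/crop5.png",cv2.resize(im[120:420,200:440,::-1],None,fx=2,fy=2,interpolation=cv2.INTER_CUBIC))
zt=z-.0053+.012
print("wheel",ringfit(e,c,np.array([x,y]),zt,.0220,.0250))
print("roller top",ringfit(e,c,np.array([.5797,-.0703]),.265,.019,.0215))
v,u=np.nonzero(e);X=plane(np.c_[u,v].astype(float),.244,c);r=np.hypot(*(X-[.5797,-.1404]).T);k=(abs(r-.025)<.002)&(X[:,1]>-.128)
print("pocket arc pts",k.sum(),np.round(fitc(X[k],.025),4) if k.sum()>8 else "")
np.savez("w5.npz",e=e,R=c["R"],t=c["t"],camera_matrix=c["camera_matrix"])
E
```

```text
11.65 [ 0.57971945 -0.14079979  0.25802915] [-1.79939811e+02 -1.42651551e-02  9.00001895e+01] [-0.17983369 -0.42105063  0.19299432] 0.041250302653933466 30.741649716510437
wheel (array([ 0.5794, -0.1403,  0.0234]), np.int64(398))
roller top (array([ 0.5797, -0.0701,  0.0201]), np.int64(524))
pocket arc pts 249 [ 0.5794 -0.1397  0.025 ]
```

View pics/crop5.png

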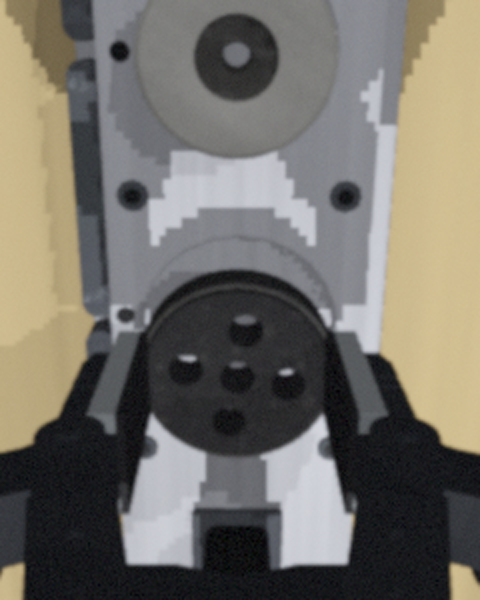

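The wheel is lined up with the two-dot pocket, whose arc shows at crop (238,240). I'll lower it.

Emit:
{"fn": "servo_tool", "kwargs": {"moves": [[[0, 0, 0], [0.0002, 0.0001, 0.006], 40], [[0, 0, 0], [0, 0, 0.003], 40], [[0, 0, 0], [0, 0, 0.002], 40], [[0, 0, 0], [0, 0, 0.0015], 40], [[0, 0, 0], [0, 0, 0.0008], 40], [[0, 0, 0], [0, 0, 0], 40]]}}

```text
time: 12.3
ee_pos: [0.5801, -0.1407, 0.2445]
tcp_rot: [180.0, 0.0, 90.0]
wrist_force: [1.0, 0.1, 0.2]
opening: 0.0412
grasp_force: 30.8
```

Emit:
{"fn": "servo_tool", "kwargs": {"moves": [[[0, 0, 0], [0, 0, 0.0004], 50], [[0, 0, 0], [0, 0, 0], 60], [[0, 0, 0], [0, 0, 0], 70], [[0, 0, 0], [0, 0, 0], 85], [[0, 0, 0], [0, 0, 0], 100], [[0, 0, 0], [0, 0, -0.02], 100], [[0, 0, 0], [0, 0, -0.03], 100], [[0, 0, 0], [0, 0, -0.04], 100], [[0, 0, 0], [-0.02, 0, -0.03], 100], [[0, 0, 0], [0, 0, 0], 100]]}}

```text
time: 13.3
ee_pos: [0.5806, -0.1622, 0.3686]
tcp_rot: [179.6, 0.1, 89.9]
wrist_force: [0.2, 0.4, 0.2]
opening: 0.0856
grasp_force: 0.0
```

```bash
python3 - <<'E'
from h import *
o=get_obs();print(o["time"],o["ee_pos"],o["tcp_rot"])
im,d,c=look("wrist",["grip_mid","punch_axis","pocket_one"],save="pics/w6.png")
e=cv2.Canny(cv2.GaussianBlur(cv2.cvtColor(im,cv2.COLOR_RGB2GRAY),(3,3),0),15,40)
P=cloud(d,c); z=P[...,2]
print("wheel",ringfit(e,c,np.array([.5797,-.1404]),.251,.022,.0243))
print("roller",ringfit(e,c,np.array([.5797,-.0703]),.265,.019,.022))
for n,yc in (("wheel",-.1404),("roller",-.0703)):
    q=(np.hypot(P[...,0]-.5797,P[...,1]-yc)<.019)&(z<.3); print(n,np.round(np.percentile(P[q][:,2],[20,50,80]),4))
q=(abs(P[...,0]-.58)<.03)&(abs(P[...,1]+.216)<.03)&(z>.27)&(z<.285); print("grip top",q.sum(),np.round(P[q].min(0),4),np.round(P[q].max(0),4),np.round(np.median(P[q],0),4))
E
```

```text
13.3 [ 0.58058078 -0.16219364  0.36857838] [1.79634759e+02 1.32328355e-01 8.99457528e+01]
wrist pocket_one 0.82 [ 0.5765 -0.0703  0.235 ] [312. 110.]
wheel (array([ 0.5795, -0.1409,  0.0233]), np.int64(209))
roller (array([ 0.5804, -0.0706,  0.0205]), np.int64(245))
wheel [0.2492 0.2507 0.2514]
roller [0.264  0.2652 0.2659]
grip top 830 [ 0.5708 -0.2311  0.2701] [ 0.5885 -0.1993  0.2825] [ 0.5797 -0.2131  0.2776]
```

View pics/w6.png

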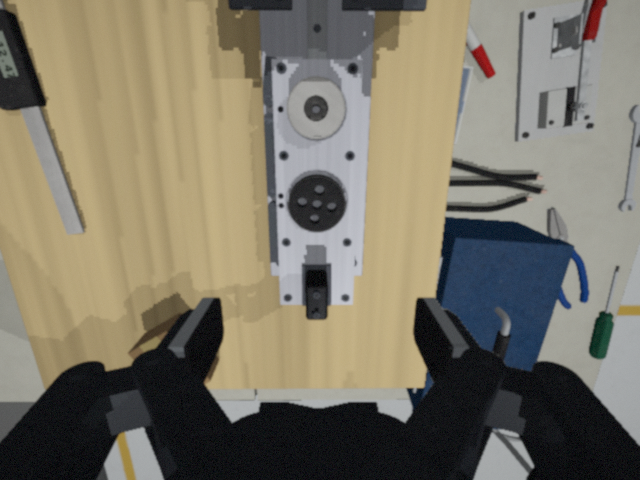

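The roller (317,108) and the wheel (317,203) are both seated, with tops at 0.265 and 0.251 as they should be. The grip is at (317,290). I'll pinch it.

Emit:
{"fn": "servo_tool", "kwargs": {"moves": [[[0, 0, 0], [-0.027, -0.0009, 0], 100], [[0, 0, 0], [-0.027, 0, 0], 100], [[0, 0, 0], [0, 0, 0.04], 100], [[0, 0, 0], [0, 0, 0.04], 100], [[0, 0, 0], [0, 0, 0.03], 100], [[0, 0, 0], [0, 0, 0.007], 70], [[0, 0, 0], [0, 0, 0], 30], [[0, 0, 0], [0, 0, 0], 0], [[0, 0, 0], [0, 0, 0], 0], [[0, 0, 0], [0, 0, 0], 0], [[0, 0, 0], [0, 0, 0], 0], [[0, 0, 0], [0, 0, 0], 0]], "force": 40}}

```text
time: 14.7
ee_pos: [0.5797, -0.2148, 0.2489]
tcp_rot: [179.9, 0.1, 90.0]
wrist_force: [-0.9, 1.0, 7.1]
opening: 0.0177
grasp_force: 40.6
```

```bash
python3 - <<'E'
from h import *
o=get_obs();print(o["time"],o["ee_pos"],o["tcp_rot"],o["wrist_force"],o["opening"],o["grasp_force"])
for cam in ("wrist","top","side"):
    im,d,c=look(cam,["punch_axis","pocket_one"])
    P=cloud(d,c); z=P[...,2]
    q=(z>.338)&(z<.362)&(abs(P[...,0]-.58)<.1)&(abs(P[...,1]-.03)<.06)
    if q.sum()>20: print(cam,"head top",q.sum(),np.round(np.percentile(P[q],[1,5,50,95,99],axis=0),4).tolist())
E
```

```text
14.7 [ 0.57970329 -0.214834    0.24887515] [1.79855208e+02 5.29047222e-02 8.99919362e+01] [-0.9056099   0.95472821  7.13759536] 0.017652983652226638 40.59381544589996
top punch_axis 0.67 [0.5794 0.0278 0.2797] [300. 208.]
top pocket_one 0.72 [ 0.581  -0.0716  0.2419] [347. 211.]
top pocket_one 0.52 [ 0.5801 -0.2128  0.2646] [414. 210.]
top head top 434 [[0.5587, 0.0122, 0.3395], [0.5593, 0.0141, 0.3436], [0.5772, 0.0315, 0.3494], [0.5968, 0.049, 0.3528], [0.6052, 0.0509, 0.3548]]
side punch_axis 0.66 [0.5854 0.0346 0.2765] [278. 243.]
side head top 386 [[0.5604, 0.014, 0.3385], [0.561, 0.0172, 0.3394], [0.578, 0.0396, 0.3485], [0.5978, 0.0534, 0.3513], [0.6003, 0.0544, 0.3524]]
```

Emit:
{"fn": "servo_tool", "kwargs": {"moves": [[[0, 0, 0], [0.005, 0, 0], 0], [[0, 0, 0], [0.01, 0, 0], 0], [[0, 0, 0], [0.01, 0, 0], 0], [[0, 0, 0], [0.01, 0, 0], 0], [[0, 0, 0], [0.01, 0, 0], 0], [[0, 0, 0], [0.01, 0, 0], 0], [[0, 0, 0], [0.01, 0, 0], 0], [[0, 0, 0], [0.01, 0, 0], 0], [[0, 0, 0], [0.005, 0, 0], 0], [[0, 0, 0], [0, 0, 0], 0], [[0, 0, 0], [0, 0, 0], 0]]}}

```text
time: 16.25
ee_pos: [0.5801, -0.1345, 0.2488]
tcp_rot: [179.8, 0.0, 90.0]
wrist_force: [1.4, 1.3, 7.2]
opening: 0.0174
grasp_force: 40.7
```

```bash
python3 - <<'E'
from h import *
o=get_obs();print(o["time"],o["ee_pos"],o["tcp_rot"],o["wrist_force"],o["grasp_force"])
for cam in ("wrist","top","side"):
    im,d,c=look(cam,["punch_axis","pocket_one","pocket_two","grip_mid"],save=f"pics/x_{cam}.png")
    P=cloud(d,c); z=P[...,2]
    q=(z>.335)&(z<.362)&(abs(P[...,0]-.58)<.022)&(abs(P[...,1]-.03)<.06)
    if q.sum()>20: print(cam,"head top",q.sum(),np.round(np.percentile(P[q],[1,5,50,95,99],axis=0),4).tolist())
E
```

```text
16.25 [ 0.5800582  -0.13448031  0.24884861] [1.79808286e+02 8.55869454e-03 9.00136957e+01] [1.40274523 1.31289541 7.16392896] 40.721333026885986
wrist pocket_two 0.71 [ 0.5842 -0.0591  0.2398] [329. 135.]
wrist grip_mid 0.87 [ 0.5824 -0.1371  0.2618] [325. 318.]
top punch_axis 0.68 [0.5798 0.0245 0.2773] [301. 208.]
top pocket_one 0.92 [0.5808 0.0117 0.2434] [308. 211.]
top pocket_two 0.76 [ 0.5803 -0.0579  0.2392] [340. 212.]
top grip_mid 0.55 [0.5805 0.0267 0.2767] [300. 208.]
top head top 440 [[0.5584, 0.0122, 0.3358], [0.559, 0.0127, 0.3422], [0.5767, 0.0314, 0.3496], [0.5957, 0.049, 0.3531], [0.5973, 0.0508, 0.3547]]
side punch_axis 0.8 [0.5824 0.0333 0.2769] [280. 243.]
side pocket_one 0.75 [0.58   0.0096 0.238 ] [287. 251.]
side pocket_two 0.73 [ 0.579  -0.0558  0.239 ] [300. 232.]
side grip_mid 0.83 [ 0.5797 -0.1331  0.2613] [313. 205.]
side head top 417 [[0.5604, 0.0139, 0.3355], [0.5609, 0.0172, 0.3368], [0.5772, 0.0403, 0.3483], [0.5977, 0.0537, 0.3511], [0.6002, 0.0547, 0.3526]]
```

View pics/x_wrist.png

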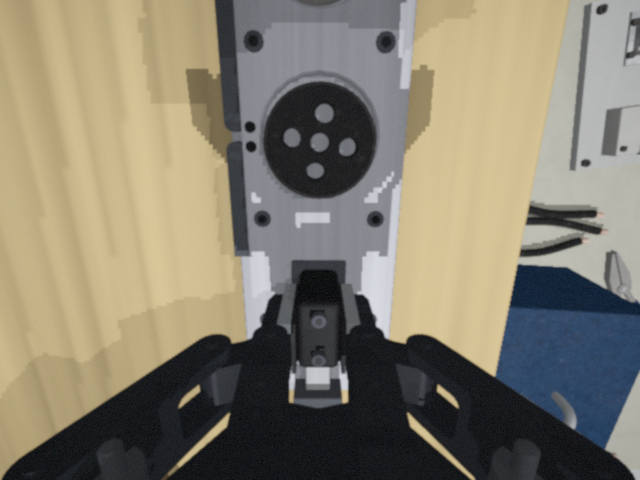

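Grip pinched at (318,310); about 21 mm to go. I'll creep and watch the force.

Emit:
{"fn": "servo_tool", "kwargs": {"moves": [[[0, 0, 0], [0.005, 0, 0], 0], [[0, 0, 0], [0.005, 0, 0], 0], [[0, 0, 0], [0.005, 0, 0], 0]]}}

```text
time: 17.3
ee_pos: [0.5801, -0.1214, 0.2489]
tcp_rot: [179.8, 0.2, 89.9]
wrist_force: [2.0, -8.2, 6.3]
opening: 0.0176
grasp_force: 40.6
```

Emit:
{"fn": "servo_tool", "kwargs": {"moves": [[[0, 0, 0], [0.001, 0, 0], 0], [[0, 0, 0], [0.001, 0, 0], 0]]}}

```text
time: 17.5
ee_pos: [0.5801, -0.1182, 0.2489]
tcp_rot: [179.8, 0.1, 90.0]
wrist_force: [2.0, -3.4, 6.2]
opening: 0.0172
grasp_force: 40.7
```

Emit:
{"fn": "servo_tool", "kwargs": {"moves": [[[0, 0, 0], [0.001, 0, 0], 0], [[0, 0, 0], [0, 0, 0], 0]]}}

```text
time: 17.7
ee_pos: [0.5801, -0.1167, 0.2489]
tcp_rot: [179.8, 0.0, 90.0]
wrist_force: [1.9, 1.6, 7.0]
opening: 0.0175
grasp_force: 40.7
```

Emit:
{"fn": "servo_tool", "kwargs": {"moves": [[[0, 0, 0], [0.001, 0, 0], 0], [[0, 0, 0], [0, 0, 0], 0]]}}

```text
time: 17.9
ee_pos: [0.5801, -0.1156, 0.2488]
tcp_rot: [179.8, 0.0, 90.0]
wrist_force: [1.7, 1.3, 8.0]
opening: 0.0175
grasp_force: 40.7
```

Emit:
{"fn": "servo_tool", "kwargs": {"moves": [[[0, 0, 0], [0.001, 0, 0], 0], [[0, 0, 0], [0, 0, 0], 0]]}}

```text
time: 18.1
ee_pos: [0.5801, -0.1145, 0.2489]
tcp_rot: [179.8, -0.0, 90.0]
wrist_force: [2.7, 2.3, 7.8]
opening: 0.0175
grasp_force: 40.7
```

Emit:
{"fn": "servo_tool", "kwargs": {"moves": [[[0, 0, 0], [0.001, 0, 0], 0], [[0, 0, 0], [0, 0, 0], 0]]}}

```text
time: 18.3
ee_pos: [0.5801, -0.114, 0.2488]
tcp_rot: [179.8, 0.0, 90.0]
wrist_force: [2.1, -1.0, 6.5]
opening: 0.017
grasp_force: 40.7
```

```bash
python3 - <<'E'
from h import *
o=get_obs();print(o["time"],o["ee_pos"],o["wrist_force"])
for cam in ("top","side"):
    im,d,c=look(cam,["punch_axis","pocket_one","pocket_two"])
E
```

```text
18.3 [ 0.58013022 -0.1139504   0.24883183] [ 2.13993244 -1.04850748  6.53126817]
top punch_axis 0.71 [0.5775 0.0261 0.2757] [300. 209.]
top pocket_one 0.86 [0.5806 0.0321 0.2402] [298. 211.]
top pocket_one 0.22 [ 0.5802 -0.0333  0.2045] [329. 215.]
top pocket_two 0.67 [ 0.5818 -0.0381  0.2413] [331. 211.]
top pocket_two 0.24 [ 0.5776 -0.0433  0.2392] [333. 213.]
side punch_axis 0.59 [0.5802 0.0331 0.2762] [281. 243.]
side pocket_one 0.87 [0.5798 0.0303 0.2404] [283. 256.]
side pocket_two 0.63 [ 0.583  -0.0364  0.2416] [295. 236.]
```

Emit:
{"fn": "servo_tool", "kwargs": {"moves": [[[0, 0, 0], [0.001, 0, 0], 0], [[0, 0, 0], [0, 0, 0], 0], [[0, 0, 0], [0, 0, 0], 0]]}}

```text
time: 19.0
ee_pos: [0.5802, -0.1135, 0.2488]
tcp_rot: [179.8, 0.1, 90.0]
wrist_force: [2.0, -4.9, 7.3]
opening: 0.0176
grasp_force: 40.7
```

Emit:
{"fn": "servo_tool", "kwargs": {"moves": [[[0, 0, 0], [-0.0006, 0, 0], 0], [[0, 0, 0], [0, 0, 0], 0], [[0, 0, 0], [0, 0, 0], 0], [[0, 0, 0], [0, 0, 0], 0]]}}

```text
time: 19.4
ee_pos: [0.5801, -0.1137, 0.2488]
tcp_rot: [179.8, 0.1, 90.0]
wrist_force: [1.7, -1.0, 6.8]
opening: 0.0171
grasp_force: 40.7
```

```bash
python3 - <<'E'
from h import *
o=get_obs();print(o["time"],o["ee_pos"],o["wrist_force"],o["grasp_force"])
im,d,c,e=snap(); P=cloud(d,c)
print("wheel",ringfit(e,c,np.array([.58,-.0395]),.251,.022,.0243), "exp y", -.1404+(o["ee_pos"][1]+.2148))
im,d=camera("side"); cv2.imwrite("pics/side9.png",cv2.resize(im[190:310,220:380,::-1],None,fx=5,fy=5,interpolation=cv2.INTER_CUBIC))
E
```

```text
19.4 [ 0.58013126 -0.11369763  0.24883179] [ 1.70761992 -0.96332552  6.80640856] 40.71009278297424
wheel (array([ 0.5801, -0.041 ,  0.023 ]), np.int64(439)) exp y -0.03929763269380135
```

View pics/side9.png

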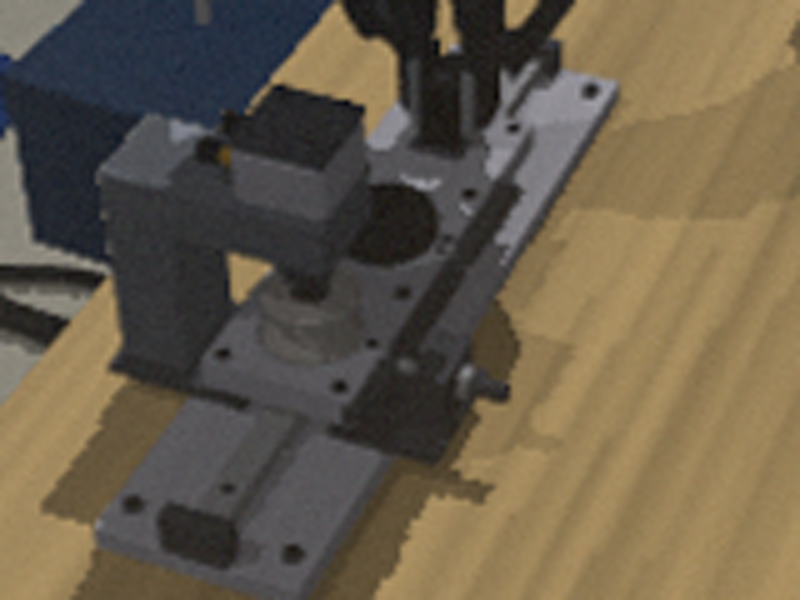

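Emit:
{"fn": "servo_tool", "kwargs": {"moves": [[[0, 0, 0], [-0.001, 0, 0], 0], [[0, 0, 0], [0, 0, 0], 0], [[0, 0, 0], [0, 0, 0], 0]]}}

```text
time: 19.8
ee_pos: [0.5801, -0.1143, 0.2488]
tcp_rot: [179.8, 0.0, 90.0]
wrist_force: [2.6, 1.2, 6.8]
opening: 0.0173
grasp_force: 40.7
```

Emit:
{"fn": "servo_tool", "kwargs": {"moves": [[[0, 0, 0], [-0.001, 0, 0], 0], [[0, 0, 0], [0, 0, 0], 0], [[0, 0, 0], [0, 0, 0], 0]]}}

```text
time: 20.1
ee_pos: [0.5801, -0.1147, 0.2488]
tcp_rot: [179.8, -0.1, 90.0]
wrist_force: [2.2, 4.2, 6.1]
opening: 0.0175
grasp_force: 40.7
```

The force is restoring on both sides (+4.2 N at y=-0.1147, -4.9 N at y=-0.1135), so the ball is in the notch. I'll centre it.

Emit:
{"fn": "servo_tool", "kwargs": {"moves": [[[0, 0, 0], [0.001, 0, 0], 0], [[0, 0, 0], [0, 0, 0], 0], [[0, 0, 0], [0, 0, 0], 0], [[0, 0, 0], [0, 0, 0], 0]]}}

```text
time: 20.5
ee_pos: [0.5801, -0.1142, 0.2488]
tcp_rot: [179.8, 0.0, 90.0]
wrist_force: [2.0, 0.7, 6.4]
opening: 0.0174
grasp_force: 40.7
```

```bash
python3 - <<'E'
from h import *
o=get_obs();print(o["time"],o["ee_pos"],o["wrist_force"],o["grasp_force"]); print(job_done())
E
```

```text
20.5 [ 0.58013596 -0.11423395  0.24883374] [1.9755943  0.71855703 6.36734464] 40.696322321891785
the job is handed in; nothing more can be done
None
```

I handed the job in at 20.5 s: the roller and wheel are seated in their pockets, the forces show the ball in the first notch with the roller under the punch, and the fingers still pinch the grip; no verdict came back.

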